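Nip up the hold-down screw eye of a lab drive base with its tommy bar

TASK

The screw eye that holds down the low white drive base has been left loose. Take the tommy bar out of its cradle, slide it through the eye's loop, turn the eye clockwise (seen from above) until it comes up against its seat and nip it up firmly for a moment without overtightening, always with the bar and never with the fingers. Then, without loosening the eye again, draw the bar out and lay it back in the V notches of its cradle as you found it, leaving the other things on the bench alone.

Things in the scene. Friction and masses are not known exactly. Their poses are not given: they have to be found in the camera images.
- base: low off-white metal box with a blue front strip, 150 x 160 x 30 mm, fixed; origin under its centre. The screw eye stands mid-top. The eye's seat inside it is springy: from first touch the torque grows 5 N m per rad above the running 0.15 N m. Well tightened is 0.6 to 1.2 N m in all, held half a second; above 1.5 is overtightened. Eased off, the eye springs back up to 0.25 rad and stays seated
- eye: upright steel screw eye. Origin on its turning axis (its z, up) at the base's top, 30 mm above the bench; its x is the level axis of the loop's hole. It only turns, does not sink; 0.15 N m turns it while loose and it stays where left. It meets its seat after 0.15 to 1 rad clockwise from above (yaw falling): not to be seen, only felt. Once seated, pushing it back with the bar loosens it
- loop (a point): centre of the hole in the eye's loop, 38 mm above the base's top face (68 mm above the bench), axes as the eye's. Loop: upright steel ring, 33 mm outside, hole 15 mm across, 14 mm thick along x; below it a 12 mm stem and a collar 26 mm across and 6 mm high
- bar: tommy bar: round steel bar 10 mm thick, 130 mm long, the last 12 mm tapering to 5 mm, in line with a square black handle 16 x 16 x 70 mm. 0.1 to 0.16 kg, balance point about 33 mm ahead of the handle. Origin on its axis where handle meets bar; x towards the tip. In the loop it has about 0.25 rad of free skew to either side, up to 0.45 rad under load with the give of grip and contact
- bar_tip (a point): tip of the bar, 130 mm along x from the bar's origin
- bar_handle (a point): middle of the black handle, 35 mm behind the bar's origin
- cradle: fixed grey cradle: foot 140 x 60 x 8 mm (x from -15 to 125 mm) with two V-notched posts 10 mm thick at x = 15 and 100 mm, 45 degree sides, notch 40 mm wide, posts 62 mm high. The bar lies along x with its axis 50 mm above the bench, handle towards -x and mostly clear of the foot, its origin within 4 mm of the cradle's. Origin on the bench below the bar's axis
- weight: bystander: brass weight, 28 mm diameter, 30 mm high
- jar: bystander: jar, 50 mm diameter, 50 mm high
- drum: bystander: clear plastic dish, 120 mm diameter, 35 mm high
- amber: bystander: amber glass bottle, 56 mm diameter, 110 mm high
- beaker: bystander: glass beaker, 60 mm diameter, 80 mm high
- driver: bystander: screwdriver lying on the bench
- brush: bystander: brush lying on the bench
- spareknob: bystander: spare black knob, 32 mm diameter, 38 mm high
Mind the look-alikes: they are no part of the job. Of the things shaped like the bar, the steel one is meant. Leave any yellow look-alike of the cradle alone.

How it is judged:
By the outcome, as a careful person would: the job done as asked, in the order asked, and still so for the second after the job is handed in, with the robot touching nothing.
It also fails if it takes over 72 s, if anything falls off the work surface, if the arm or the gripper's body presses on something with over 40 N, if the wrist force passes 120 N, or if a joint passes its speed limit or range.

ROBOT

A 6-joint arm with a two-finger parallel gripper is mounted at the origin on the work surface. World frame = base frame: x ahead of the robot, y to its left, z up, the work surface at z = 0. Lengths are in m, angles in rad, forces in N, time in s.
With the tool pointing down it reaches from about 0.275 to 0.725 m from the base axis. Payload 5.6 kg.
Tool frame: the origin (TCP) lies midway between the tips of the shut fingers; the grasp point (between the pads) lies 19 mm behind it; y points along the fingers, z is the direction in which the jaws open and shut, and the axes are right-handed (so a half turn about y gives the same grasp; the last joint's range is limited). The gripper opens to 85 mm and grips with 20 to 120 N. Pads are 22 mm wide; open, the fingers measure 114 mm over their backs; the gripper's body (76 mm by 85 mm) begins 54 mm behind the grasp point. The pads swing forward as they close: fully open they stand 13 mm farther back than shut.
Start: joints at [-1.029, 0.255, 0.108, 0, -1.424, -0.285], TCP at [0.14, -0.532, 0.231] pointing down, gripper open.
Joint ranges: [-2.95, 2.95], [-1.21, 1.97], [-1.09, 1.5], [-2.87, 1.71], [-2.94, -0.07], [-3.05, 3.05]. Speed limits (rad/s): [2.57, 2.57, 3.14, 3.14, 3.14, 3.14].

INTERFACE

Orientations are given as [roll, pitch, yaw] about the fixed x, y, z axes, in that order (R = Rz(yaw) Ry(pitch) Rx(roll)).
In Python, from plant import * gives the robot as it stands.
- The arm moves only by the tool send_rows, never from a script. Its argument "increments" is a list of rows, each a list of 4 numbers: the shift along the tool's x, y, z in mm, then the turn about the tool's y in rad. A call has 1 to 20 rows; each row shifts and turns the commanded pose from where the row before left it, along the tool's axes as they then stand; what a row does not reach is not made up. A row lasts 1/8 s, in which the tool goes at most 62.5 mm and 10.7 degrees, less where a joint would pass 70% of its speed; a pose out of reach is approached as far as the arm can. A call with a gripper value outside its range is refused whole. "hand" is the opening, from 0 (shut) to 1 (fully open), set as the call begins (left out, the last holds). The fingers move at their own pace and stop on an object; "newtons" is the grip in N (left out, the last holds). Time passes only in rows, so rows that do not move let the fingers close. It gives the time, the measured TCP pose, the force and the opening at its end, in the units of the state.
- state(): the state, without advancing time (a new reading comes with each control period).
- capture(name): name is "scene" or "top"; returns the picture (420x560x3 uint8, red, green, blue); there is no depth.
- get_calibration(name): a dict with "camera_matrix" (3x3 intrinsics, pixels), "distortion" ([k1, k2, p1, p2, k3] as OpenCV has them; the pictures are not rectified), "eye" and "orientation" of the camera in the world. Camera axes: x right, y up, looking along -z (the intrinsics and any distortion apply to the point x, -y, -z); pixel columns grow to the right and rows downward; lengths in m; the calibration is good to about 2 mm. A picture is of the moment at which its call begins. get_calibration takes no time and is no camera call.
- sign_off(): hands the job in, once; it reports no verdict.
The state is a dict: "t": time; "joints": joint angles; "joint_vel": joint speeds; "tau": joint torques, N m; "ee_pos": TCP position; "ee_rot": TCP orientation; "contact_force": force on the tool from outside, world axes, zero at the start; "moment": the same for the moment, N m; "gripper_width": finger opening in m.
Only numpy, scipy, OpenCV 4.12 (cv2) and the standard library are available. Lean on these libraries where they do the work, as an engineer would, in place of code of your own. Each camera call takes 0.05 s, during which the arm holds its last target. There are 200 camera calls.

## Working session

There is one attempt and no reset: what is moved stays moved. The work goes in short steps, Python scripts to look and compute and a tool call to move; the robot and the scene stay as the last step left them, time stands still between calls to the robot, and variables do not carry over. Pictures are saved under pics/ and viewed, about 8 in all and at most 12, crops included, and the job is handed in when it is done.

Besides the shell and the picture viewer there is one more tool, called by a JSON object that holds its "method" and its "body". send_rows: Moves the arm, as the interface text tells. Its arguments: {"type":"object","properties":{"increments":{"type":"array","items":{"type":"array","items":{"type":"number"}}},"hand":{"type":"number"},"newtons":{"type":"number"}},"required":["increments"]}

```bash
ls; mkdir -p pics; python3 - <<'E'
from plant import *
import cv2
for n in("scene","top"):
    cv2.imwrite(f"pics/{n}0.png",capture(n)[:,:,::-1]); print(n,get_calibration(n))
print(state())
E
```

```text
pics
scene {'camera_matrix': array([[427.43275168,   0.        , 278.30745617],
       [  0.        , 427.43275168, 217.65306386],
       [  0.        ,   0.        ,   1.        ]]), 'distortion': array([-0.02205836,  0.        ,  0.        ,  0.        ,  0.        ]), 'eye': array([1.13340033, 0.91536437, 0.85381615]), 'orientation': array([9.55082473e-01, 1.41083030e-03, 2.60523215e+00])}
top {'camera_matrix': array([[462.5588287 ,   0.        , 285.10365877],
       [  0.        , 462.5588287 , 211.09785396],
       [  0.        ,   0.        ,   1.        ]]), 'distortion': array([0.01244869, 0.        , 0.        , 0.        , 0.        ]), 'eye': array([ 0.51017837, -0.00875362,  1.22416159]), 'orientation': array([ 0.07546264,  0.02003642, -1.5896515 ])}
{'t': 0.1, 'joints': array([-1.02939090e+00,  2.55680965e-01,  1.07122649e-01, -4.26407789e-04,
       -1.42391036e+00, -2.84615177e-01]), 'joint_vel': array([ 0.00112761, -0.00296059,  0.0028285 ,  0.00212388, -0.00054713,
        0.00013979]), 'tau': array([-1.37057912e-03, -3.87600660e+01,  2.38475543e+01,  5.37793145e+00,
       -3.73674629e-03,  1.48208562e-05]), 'ee_pos': array([ 0.13963275, -0.5315131 ,  0.23048474]), 'ee_rot': array([-1.56907284e+00,  6.48322307e-05,  2.56727547e-01]), 'contact_force': array([-0.55533218,  0.39497031,  0.35923347]), 'moment': array([-0.03910605,  0.0202791 , -0.01822031]), 'gripper_width': 0.08530070704731255}
```

View pics/scene0.png

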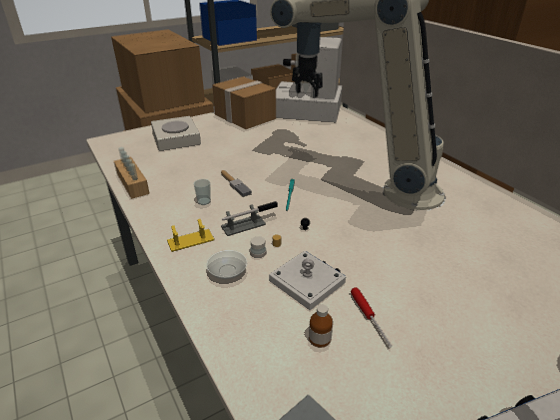

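View pics/top0.png

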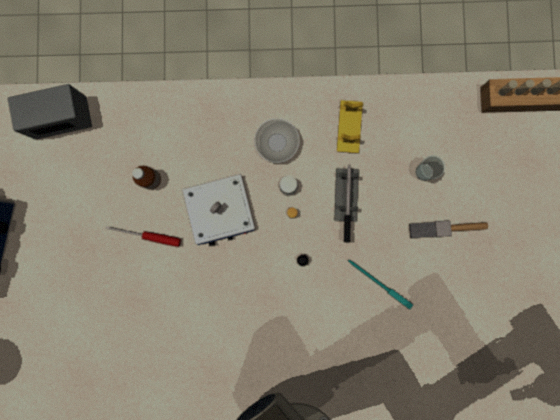

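The scene shows the white base with its eye at scene px (307,270), the grey cradle with the steel bar at (245,215), and a yellow look-alike at (190,237). In the top view the eye is at (218,208), and the bar runs from the handle at (347,240) to the tip at (349,166).

```bash
cat > h.py <<'E'
from plant import *
import cv2, numpy as np
from scipy.spatial.transform import Rotation as R
F=np.diag([1,-1,-1.])
def cam(n):
    c=get_calibration(n); Rw=R.from_euler('xyz',c['orientation']).as_matrix()@F
    return c['camera_matrix'],c['distortion'],Rw,np.array(c['eye'])
def proj(n,P):
    K,d,Rw,e=cam(n); return cv2.projectPoints(np.atleast_2d(P).astype(float),cv2.Rodrigues(Rw.T)[0],-Rw.T@e,K,d)[0][:,0]
def unproj(n,uv,z):
    K,d,Rw,e=cam(n); p=cv2.undistortPoints(np.array(uv,float).reshape(-1,1,2),K,d)[:,0]
    r=np.c_[p,np.ones(len(p))]@Rw.T; return e+r*((np.atleast_1d(z)-e[2])/r[:,2])[:,None]
def crop(n,im,x,y,w,h,s,f): cv2.imwrite(f,cv2.resize(im[y:y+h,x:x+w,::-1],None,fx=s,fy=s,interpolation=cv2.INTER_CUBIC))
E
python3 - <<'E'
from h import *
s=capture("scene");t=capture("top")
a=cv2.resize(t[165:255,170:265],None,fx=4,fy=4,interpolation=2)
b=cv2.resize(t[155:245,310:405],None,fx=4,fy=4,interpolation=2)
cv2.imwrite("pics/c1.png",np.hstack([a,b])[:,:,::-1])
a=cv2.resize(s[245:310,260:355],None,fx=4,fy=4,interpolation=2)
b=cv2.resize(s[185:250,200:295],None,fx=4,fy=4,interpolation=2)
cv2.imwrite("pics/c2.png",np.hstack([a,b])[:,:,::-1])
E
```

```text
(no output)
```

View pics/c1.png

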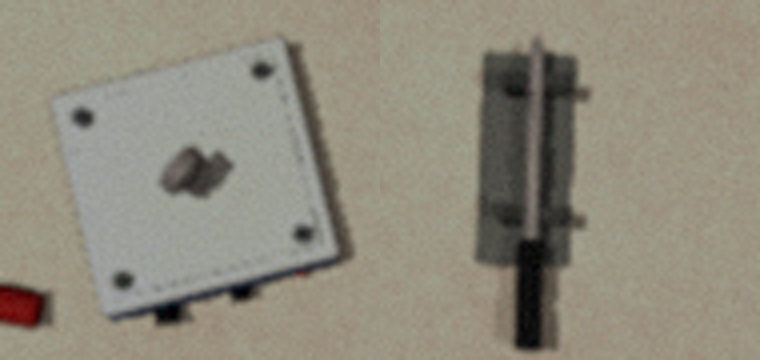

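View pics/c2.png

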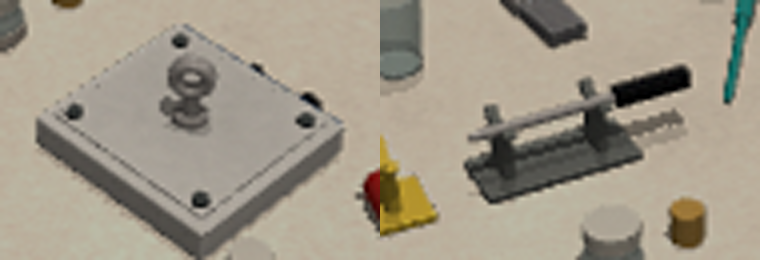

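The crops give the loop's ring at about top (215,207) and scene (308,264). The bar runs nearly along world x: tip at top (349,165), handle/bar joint at (348,215), handle end at (347.5,242). Next I'll fit the poses numerically and overlay them.

```bash
cat >> h.py <<'E'
def ring(p,yaw):
    a=np.linspace(0,2*np.pi,40); o=[]
    for r in(.0165,.0075):
        for x in(-.007,.007): o.append(np.c_[0*a+x,r*np.cos(a),r*np.sin(a)])
    M=R.from_euler('z',yaw); return [M.apply(q)+p for q in o]
def over(n,im,lines,x,y,w,h,s):
    a=cv2.resize(im[y:y+h,x:x+w],None,fx=s,fy=s,interpolation=2)
    for l,c in lines: cv2.polylines(a,[np.int32(((proj(n,l)-[x,y]+.5)*s-.5)*8)],False,c,1,cv2.LINE_AA,3)
    return a
E
python3 - <<'E'
from h import *
s=capture("scene");t=capture("top")
b=unproj("top",[[349.3,165],[347.8,215],[347.5,242]],[.05,.052,.058]);print("bar top",b)
# scene: bar tip crop(470,138), joint(613,98), end(690,75)
f=lambda u,v:(200+(u-380)/4,185+v/4)
print("bar scene",unproj("scene",[f(471,137),f(613,97),f(689,77)],.05))
print("hole scene",unproj("scene",[[308.5,264.3]],.068),"top",unproj("top",[[215.5,207]],.0845))
print("corners top",unproj("top",[[170+52/4,165+98/4],[170+285/4,165+38/4],[170+338/4,165+255/4],[170+108/4,165+314/4]],.03))
g=lambda u,v:(260+u/4,245+v/4)
print("corners scn",unproj("scene",[g(180,25),g(343,128),g(203,232),g(38,118)],.03))
for nm,uv,z in [("jar",(289,185),.05),("wt",(292,213),.03),("knob",(303,260),.038),("amber",(146,177),.1),("beaker",(432,167),.08)]: print(nm,unproj("top",[uv],z)[0])
E
```

```text
bar top [[ 0.71425794 -0.15330456  0.05      ]
 [ 0.58610141 -0.145545    0.052     ]
 [ 0.51787152 -0.14211454  0.058     ]]
bar scene [[ 0.71294876 -0.14649369  0.05      ]
 [ 0.58654157 -0.13821144  0.05      ]
 [ 0.51644841 -0.13168372  0.05      ]]
hole scene [[0.60908601 0.19421462 0.068     ]] top [[0.6104819  0.18486573 0.0845    ]]
corners top [[0.66283622 0.27875647 0.03      ]
 [0.69901111 0.1261043  0.03      ]
 [0.55677096 0.09345218 0.03      ]
 [0.52159186 0.24274767 0.03      ]]
corners scn [[0.55979405 0.10512002 0.03      ]
 [0.52428847 0.25686038 0.03      ]
 [0.66346457 0.28794716 0.03      ]
 [0.70193617 0.13888767 0.03      ]]
jar [0.66609348 0.00187467 0.05      ]
wt [ 0.59561824 -0.00428471  0.03      ]
knob [ 0.47437453 -0.02994718  0.038     ]
amber [0.68680187 0.35324742 0.1       ]
beaker [ 0.69934235 -0.35379565  0.08      ]
```

{"method": "send_rows", "body": {"increments": [[35.5,0,19.5,0],[35.5,0,19.5,0],[35.5,0,19.5,0],[35.5,0,19.5,0],[35.5,0,19.5,0],[35.5,0,19.5,0],[35.5,0,19.5,0],[35.5,0,19.5,0],[35.5,0,19.5,0],[35.5,0,19.5,0],[35.5,0,19.5,0],[35.5,0,19.5,0],[35.5,0,19.5,0],[35.5,0,19.5,0]], "hand": 0.5}}

```text
t: 2.05
ee_pos: [0.5519, -0.1406, 0.2312]
ee_rot: [-1.571, 0.0, 0.257]
contact_force: [-0.2, -0.1, 0.5]
gripper_width: 0.0427
```

{"method": "send_rows", "body": {"increments": [[0,5,0,-0.176],[0,5,0,-0.176],[0,5,0,-0.176],[0,5,0,-0.176],[0,5,0,-0.176],[0,5,0,-0.176],[0,5,0,-0.176],[0,5,0,-0.176],[0,5,0,-0.176],[0,5,0,-0.176],[0,5,0,-0.176],[0,5,0,-0.176],[0,5,0,-0.176],[0,5,0,-0.176],[0,5,0,-0.176],[0,5,0,-0.176],[0,0,0,0]]}}

```text
t: 4.18
ee_pos: [0.5508, -0.1416, 0.1508]
ee_rot: [-1.571, -0.001, 3.071]
contact_force: [-0.6, 0.4, 0.3]
gripper_width: 0.0427
```

```bash
python3 - <<'E'
from h import *
s=capture("scene");t=capture("top"); S=state(); p=S['ee_pos']
print(S['joints'],p,S['ee_rot'],S['gripper_width'],S['contact_force'],S['moment'])
M=R.from_euler('xyz',S['ee_rot']).as_matrix()
w=S['gripper_width']/2
L=[]
for sg in(1,-1): # pad face at tips and 40mm up
    for x in(-.011,.011): L.append(([p+M@[x,0,sg*w],p+M@[x,-.038,sg*w]],(255,0,0)))
L.append(([p+M@[-.02,0,0],p+M@[.02,0,0]],(0,255,0)))
bar=lambda y:[np.array([.586+.130*1,-.1455+y-.063*.13,.05]),np.array([.586,-.1455+y,.05]),np.array([.516,-.1455+y+.063*.07,.05])]
L+=[(bar(0),(255,255,0)),(bar(.007),(0,255,255))]
for n,im in(("scene",s),("top",t)):
    c=proj(n,[[.6,-.14,.1]])[0].astype(int); cv2.imwrite(f"pics/o_{n}.png",over(n,im,L,c[0]-60,c[1]-55,130,110,5)[:,:,::-1])
a=[cv2.imread(f"pics/o_{n}.png") for n in("scene","top")]
cv2.imwrite("pics/o1.png",cv2.resize(np.hstack(a),None,fx=.61,fy=.61,interpolation=cv2.INTER_AREA))
E
```

```text
[ 2.31549578e-02  3.28013365e-01  3.86082510e-03  1.16946770e-04
 -1.24662054e+00  1.47517938e+00] [ 0.55112007 -0.14171811  0.15139856] [-1.57068820e+00  3.37190544e-05  3.06916792e+00] 0.042875648147202974 [-0.43495321 -0.23324287 -0.47208441] [-0.00312193 -0.0381033   0.0037259 ]
```

View pics/o1.png

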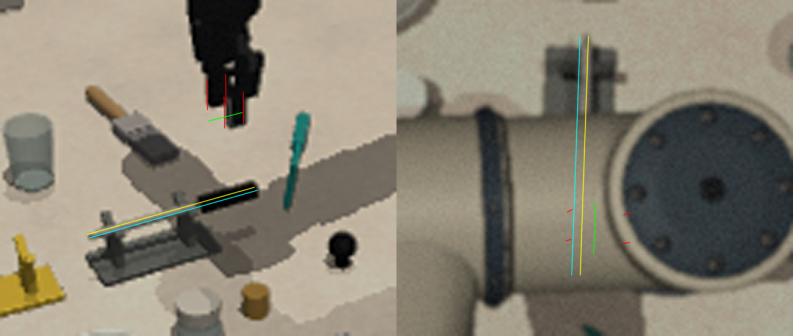

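{"method": "send_rows", "body": {"increments": [[0,15,0,0],[0,20,0,0],[0,20,0,0],[0,20,0,0],[0,20,0,0],[0,15,0,0],[0,9,0,0],[0,0,0,0]]}}

```text
t: 5.28
ee_pos: [0.5508, -0.1417, 0.0317]
ee_rot: [-1.571, -0.001, 3.072]
contact_force: [-0.5, -0.8, -0.2]
gripper_width: 0.0426
```

{"method": "send_rows", "body": {"increments": [[0,0,0,0],[0,0,0,0]], "hand": 0.25, "newtons": 20}}

```text
t: 5.52
ee_pos: [0.5516, -0.1417, 0.033]
ee_rot: [-1.571, 0.001, 3.073]
contact_force: [-0.1, 0.1, -0.1]
gripper_width: 0.0212
```

{"method": "send_rows", "body": {"increments": [[0,0,0,0],[0,0,0,0],[0,0,0,0]], "hand": 0, "newtons": 80}}

```text
t: 5.9
ee_pos: [0.5516, -0.141, 0.0329]
ee_rot: [-1.572, 0.001, 3.073]
contact_force: [-1.4, 5.4, 5.0]
gripper_width: 0.0146
```

{"method": "send_rows", "body": {"increments": [[0,-5,0,0],[0,-10,0,0],[0,-15,0,0],[0,-15,0,0],[0,-15,0,0],[0,-15,0,0],[0,0,0,0],[0,0,0,0]]}}

```text
t: 6.9
ee_pos: [0.5507, -0.1415, 0.1068]
ee_rot: [-1.571, -0.001, 3.073]
contact_force: [-0.9, -0.3, -0.8]
gripper_width: 0.0143
```

```bash
python3 - <<'E'
from h import *
S=state(); print(S)
t=capture("top")
cv2.imwrite("pics/t2.png",t[:,:,::-1])
L=[]
for yaw,c in((.75,(255,0,0)),(.95,(0,0,255))): L+=[(q,c) for q in ring([.6105,.185,.068],yaw)[:2]]
sq=R.from_euler('z',.237)
B=sq.apply(np.array([[-.075,-.08,0],[.075,-.08,0],[.075,.08,0],[-.075,.08,0],[-.075,-.08,0]]))+[.6105,.185,.03]
cv2.imwrite("pics/o2.png",np.hstack([over("top",t,[],195,185,40,45,9),over("top",t,L+[(B,(0,255,0))],195,185,40,45,9)])[:,:,::-1])
E
```

```text
{'t': 6.9, 'joints': array([ 2.31700101e-02,  3.59345708e-01, -6.95321362e-02, -4.40143601e-04,
       -1.14278547e+00,  1.47882514e+00]), 'joint_vel': array([ 0.00101778,  0.00930276, -0.00860831, -0.00070663, -0.00050987,
        0.00043315]), 'tau': array([ 2.77601259e-05, -4.39015496e+01,  2.27540213e+01,  5.17616227e+00,
        7.73653295e-02, -3.37998165e-05]), 'ee_pos': array([ 0.55069573, -0.14153449,  0.10680685]), 'ee_rot': array([-1.57111529e+00, -9.00123615e-04,  3.07260876e+00]), 'contact_force': array([-0.85648245, -0.3442532 , -0.78939975]), 'moment': array([-0.03750532,  0.12092727, -0.05669971]), 'gripper_width': 0.014293644482072461}
```

View pics/o2.png

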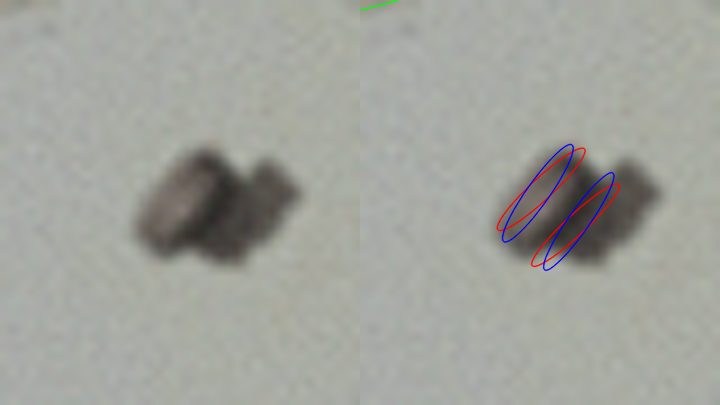

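```bash
cat > fit.py <<'E'
from h import *
from scipy.optimize import minimize
S=8
def cyl(r,z0,z1):
    a=np.linspace(0,2*np.pi,40); return np.vstack([np.c_[r*np.cos(a),r*np.sin(a),0*a+z] for z in(z0,z1)])
def render(n,q,win):
    x,y,yaw,lx,ly,du,dv=q; X,Y,W,H=win; m=np.zeros((H*S,W*S),np.uint8)
    to=lambda P:np.int32(((proj(n,P)+[du,dv]-[X,Y]+.5)*S-.5)*16)
    r=ring(np.array([x,y,.068]),yaw); o=np.array([x,y,.03])
    parts=[np.vstack(r[:2]),cyl(.006,.006,.024)+o,cyl(.013,0,.006)+o]
    sh=lambda P:np.c_[P[:,:2]+(P[:,2:]-.03)*[lx,ly],0*P[:,2]+.03]
    for f in(sh,lambda P:P):
        k=np.zeros_like(m)
        cv2.fillConvexPoly(k,cv2.convexHull(to(f(parts[0]))),255,shift=4)
        h=np.full_like(m,255)
        for c in r[2:]:
            g=np.zeros_like(m); cv2.fillConvexPoly(g,to(f(c)),255,shift=4); h&=g
        k&=~h; m|=k
        for p in parts[1:]: cv2.fillConvexPoly(m,cv2.convexHull(to(f(p))),255,shift=4)
    return cv2.resize(cv2.GaussianBlur(m,(0,0),.5*S),(W,H),interpolation=cv2.INTER_AREA)/255.
def fit(n,im,win,q0,free,bg=None,img=False):
    X,Y,W,H=win; I=im[Y:Y+H,X:X+W].astype(float).mean(2); b=np.median(I); d=np.clip((b-I-12)/50,0,1)
    def c(v):
        q=np.array(q0,float); q[free]=v*sc[free]+q0[free]; return ((render(n,q,win)-d)**2).sum()
    q0=np.array(q0,float); sc=np.array([.003,.003,.15,.15,.15,1,1])
    best=min((minimize(c,s,method='Nelder-Mead',options=dict(maxiter=500,initial_simplex=np.vstack([s]+[s+e*1.5 for e in np.eye(len(free))]))) for s in(np.zeros(len(free)),np.r_[0,0,2,np.zeros(len(free)-3)])),key=lambda r:r.fun)
    q=q0.copy(); q[free]+=best.x*sc[free]; return q,best.fun,c(np.zeros(len(free))),d
E
python3 - <<'E'
from fit import *
t=cv2.imread("pics/t2.png")[:,:,::-1]; s=cv2.imread("pics/scene0.png")[:,:,::-1]
w=(198,190,40,34)
q,f,f0,d=fit("top",t,w,[.611,.187,.85,0,-.4,0,0],[0,1,2,3,4]);print(q,f,f0)
out=np.hstack([d,render("top",q,w)])
q2=q.copy()
ws=(294,252,28,28)
qq,f2,_,ds=fit("scene",s,ws,q2,[3,4,2,5,6]);print(qq,f2)
cv2.imwrite("pics/f1.png",np.uint8(255*np.vstack([cv2.resize(out,(800,340)),cv2.resize(np.hstack([ds,render("scene",qq,ws)]),(480,240))[:, :].repeat(1,0) if 0 else np.pad(cv2.resize(np.hstack([ds,render("scene",qq,ws)]),(500,250)),((0,0),(0,300)))])))
E
```

```text
Traceback (most recent call last):
  File "fit.py", line 26, in fit
    best=min((minimize(c,s,method='Nelder-Mead',options=dict(maxiter=500,initial_simplex=np.vstack([s]+[s+e*1.5 for e in np.eye(len(free))]))) for s in(np.zeros(len(free)),np.r_[0,0,2,np.zeros(len(free)-3)])),key=lambda r:r.fun)
  File "fit.py", line 26, in <genexpr>
    best=min((minimize(c,s,method='Nelder-Mead',options=dict(maxiter=500,initial_simplex=np.vstack([s]+[s+e*1.5 for e in np.eye(len(free))]))) for s in(np.zeros(len(free)),np.r_[0,0,2,np.zeros(len(free)-3)])),key=lambda r:r.fun)
              ~~~~~~~~^^^^^^^^^^^^^^^^^^^^^^^^^^^^^^^^^^^^^^^^^^^^^^^^^^^^^^^^^^^^^^^^^^^^^^^^^^^^^^^^^^^^^^^^^^^^^^^^^^^^^^^^^^^^^^^^^^^^^^^^
  File "fit.py", line 24, in c
    q=np.array(q0,float); q[free]=v*sc[free]+q0[free]; return ((render(n,q,win)-d)**2).sum()
                                                                ~~~~~~^^^^^^^^^
  File "fit.py", line 17, in render
    g=np.zeros_like(m); cv2.fillConvexPoly(g,to(f(c)),255,shift=4); h&=g
                                             ~~^^^^^^
  File "fit.py", line 8, in <lambda>
    to=lambda P:np.int32(((proj(n,P)+[du,dv]-[X,Y]+.5)*S-.5)*16)
                           ~~~~^^^^^
  File "h.py", line 9, in proj
    K,d,Rw,e=cam(n); return cv2.projectPoints(np.atleast_2d(P).astype(float),cv2.Rodrigues(Rw.T)[0],-Rw.T@e,K,d)[0][:,0]
             ~~~^^^
  File "h.py", line 6, in cam
    c=get_calibration(n); Rw=R.from_euler('xyz',c['orientation']).as_matrix()@F
ValueError: time passes only in moves, steps and waits
```

```bash
sed -i 's/^def cam(n):/import functools\n@functools.cache\ndef cam(n):/' h.py
python3 - <<'E'
from fit import *
t=cv2.imread("pics/t2.png")[:,:,::-1]; s=cv2.imread("pics/scene0.png")[:,:,::-1]
w=(198,190,40,34)
q,f,f0,d=fit("top",t,w,[.611,.187,.85,0,-.4,0,0],[0,1,2,3,4]);print(q.round(4),f,f0)
ws=(294,252,28,28)
qq,f2,_,ds=fit("scene",s,ws,q,[5,6,2]);print(qq.round(3),f2)
I=lambda a,sz:cv2.resize(a,sz,interpolation=0)
cv2.imwrite("pics/f1.png",np.uint8(255*np.clip(np.vstack([I(np.hstack([d,render("top",q,w)]),(800,340)),np.pad(I(np.hstack([ds,render("scene",qq,ws)]),(500,250)),((0,0),(0,300)))]),0,1)))
S=state();print(S['t'])
E
```

```text
[ 0.6112  0.1872  0.7946  0.0017 -0.2396  0.      0.    ] 4.441968935024989 33.76427574009996
[ 0.611  0.187  0.315  0.002 -0.24   0.811  1.298] 36.95782114571318
6.95
```

View pics/f1.png

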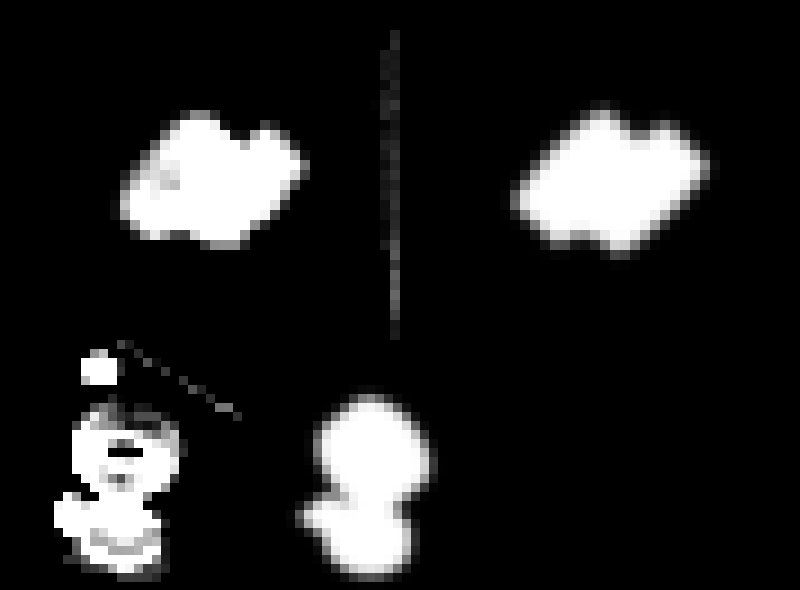

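The top-view fit matches the mask well, putting the eye at (0.611, 0.187) with yaw about 0.795. The scene camera is biased by a few pixels. I'll move to a pre-insertion pose.

{"method": "send_rows", "body": {"increments": [[11.1,0,-23,0],[11.1,0,-23,0],[11.1,0,-23,0],[11.1,0,-23,0],[11.1,0,-23,0],[11.1,0,-23,0],[11.1,0,-23,0],[11.1,0,-23,0],[0,0,0,-0.144],[0,0,0,-0.144],[0,0,0,-0.144],[0,0,0,-0.144],[0,0,0,-0.144],[0,0,0,-0.144],[0,14,0,0],[0,14,0,0],[0,14,0,0],[0,14,0,0],[0,0,0,0],[0,0,0,0]]}}

```text
t: 9.45
ee_pos: [0.4755, 0.0481, 0.0515]
ee_rot: [-1.57, 0.0, -2.346]
contact_force: [0.4, -1.0, -1.5]
gripper_width: 0.0148
```

```bash
python3 - <<'E'
from h import *
t=capture("top");s=capture("scene");S=state();p=S['ee_pos'];print(p,S['ee_rot'],S['moment'],S['contact_force'])
cv2.imwrite("pics/t3.png",t[:,:,::-1]);cv2.imwrite("pics/s3.png",s[:,:,::-1])
y=S['ee_rot'][2];u=-np.array([np.cos(y),np.sin(y),0]);v=np.array([-u[1],u[0],0]);c=p+[0,0,.017]
L=[([c+u*.035+v*o,c+u*.153+v*o,c+u*.165+v*o/2,c+u*.165-v*o/2],(255,255,0)) for o in(.005,-.005)]
L+=[(q,(255,0,0)) for q in ring(np.array([.6112,.1872,.068]),.795)[:2]]
a=over("top",t,L,190,180,65,60,9); b=over("top",t,[],190,180,65,60,9)
A=over("scene",s,[],262,225,65,60,9);B=over("scene",s,L+[(q,(0,255,0)) for q in ring(np.array([.6112,.1872,.068]),.795)[2:]],262,225,65,60,9)
cv2.imwrite("pics/o3.png",cv2.resize(np.vstack([np.hstack([b,a]),np.hstack([A,B])]),(650,600),interpolation=cv2.INTER_AREA)[:,:,::-1])
E
```

```text
[0.47565304 0.0481671  0.05185216] [-1.57019504e+00  1.15842495e-03 -2.34634926e+00] [-0.01927516  0.00707961 -0.03108324] [ 0.7343432   0.19115366 -0.79389659]
```

View pics/o3.png

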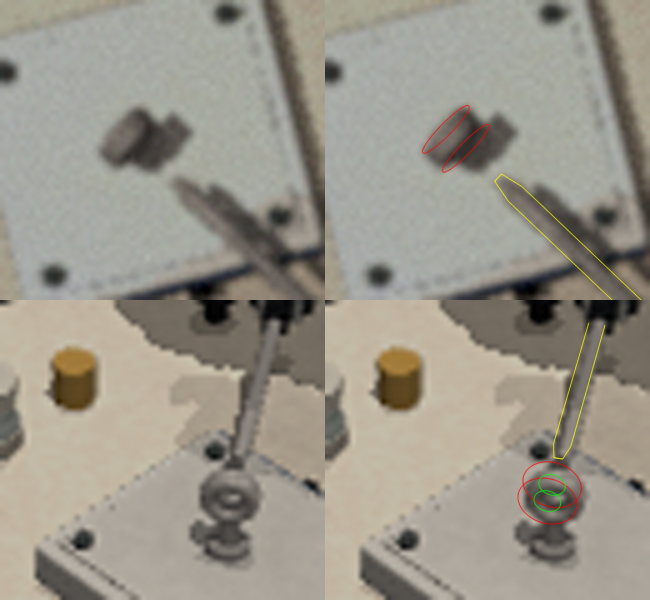

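```bash
python3 - <<'E'
from h import *
from scipy.ndimage import map_coordinates
p=np.array([.47565,.04817,.0515]);y=-2.3463;u=-np.array([np.cos(y),np.sin(y),0]);v=np.array([-u[1],u[0],0]);c=p+[0,0,.017]
o=np.arange(-.024,.0241,.0015);print((o*1000).round(1))
for n,f in(("top","t3"),("scene","s3")):
    g=cv2.imread(f"pics/{f}.png").mean(2)
    for a,b in((.08,.105),(.105,.13),(.13,.15)):
        pr=np.mean([[map_coordinates(g,proj(n,[c+u*x+v*k])[0][::-1,None],order=1)[0] for k in o] for x in np.linspace(a,b,12)],0)
        print(n,a,pr.round().astype(int))
E
```

```text
[-24.  -22.5 -21.  -19.5 -18.  -16.5 -15.  -13.5 -12.  -10.5  -9.   -7.5
  -6.   -4.5  -3.   -1.5   0.    1.5   3.    4.5   6.    7.5   9.   10.5
  12.   13.5  15.   16.5  18.   19.5  21.   22.5  24. ]
top 0.08 [117 113 108 104  98  91  86  82  83  85  86  85  82  80  83  92  99 101
  99 101 107 115 121 125 128 130 131 130 131 132 132 131 130]
top 0.105 [116 112 113 119 125 125 114  97  79  68  65  67  70  75  82  92 101 105
 108 113 122 129 132 132 131 128 124 122 121 119 113 107 100]
top 0.13 [166 166 166 167 167 163 151 132 110  95  89  89  87  87  92 103 114 118
 118 122 135 151 163 167 167 167 167 167 168 167 165 165 164]
scene 0.08 [144 147 150 156 157 152 152 155 156 151 136 108  88  85  87  95 106 113
 114 111 110 118 133 142 144 144 145 145 146 143 140 136 130]
scene 0.105 [155 155 155 155 155 156 156 156 157 156 154 146 123  96  85  96 112 121
 122 120 120 127 143 156 157 156 155 154 154 154 154 154 154]
scene 0.13 [152 152 151 149 149 152 153 151 147 143 144 142 134 111  89  96 116 130
 133 129 123 123 135 151 156 154 153 152 151 151 152 152 152]
```

```bash
python3 - <<'E'
from fit import *
s=cv2.imread("pics/scene0.png")[:,:,::-1].copy()
s[252:257,294:308]=s[262,296]; ws=(296,254,24,26)
for yaw in(.7,.795,.9):
    q,f,_,d=fit("scene",s,ws,[.6112,.1872,yaw,.0,-.24,1,1],[5,6,3,4]);print(q.round(3),f)
t=cv2.imread("pics/t2.png")[:,:,::-1]
I=t[190:224,198:238].astype(float).mean(2);b=np.median(I)
for yaw in(.7,.75,.795,.85,.9):
    q,f,_,_=fit("top",t,(198,190,40,34),[.6112,.1872,yaw,0,-.24,0,0],[0,1,3,4]);print(q.round(4),f)
E
```

```text
[ 0.611  0.187  0.7   -0.019 -0.259  0.984  1.16 ] 27.225559092656685
[ 0.611  0.187  0.795 -0.039 -0.265  0.953  1.144] 27.523905882352953
[ 0.611  0.187  0.9   -0.035 -0.268  0.993  1.103] 28.15867404844292
[ 0.6113  0.1869  0.7    -0.0026 -0.2317  0.      0.    ] 5.48019423298731
[ 0.6112  0.1871  0.75    0.0038 -0.2358  0.      0.    ] 4.60265790080738
[ 0.6111  0.1869  0.795   0.0023 -0.2334  0.      0.    ] 4.497384544405997
[ 0.6112  0.1871  0.85    0.008  -0.2399  0.      0.    ] 4.866531795463282
[ 0.6111  0.1869  0.9     0.009  -0.2362  0.      0.    ] 5.7774245290272965
```

{"method": "send_rows", "body": {"increments": [[-6,0,0,0],[-6,0,0,0],[-5,0,0,0],[-4,0,0,0],[-4,0,0,0],[-3,0,0,0],[0,0,0,0]]}}

```text
t: 10.42
ee_pos: [0.4948, 0.0681, 0.0512]
ee_rot: [-1.571, -0.0, -2.346]
contact_force: [-0.0, -1.3, -0.5]
gripper_width: 0.0147
```

{"method": "send_rows", "body": {"increments": [[-3,0,0,0],[-3,0,0,0],[-3,0,0,0],[-3,0,0,0],[0,0,0,0]]}}

```text
t: 11.05
ee_pos: [0.5033, 0.0767, 0.0512]
ee_rot: [-1.571, -0.0, -2.346]
contact_force: [-0.2, -0.5, 0.2]
gripper_width: 0.0142
```

```bash
cat > st.py <<'E'
from h import *
import sys
S=state();p=S['ee_pos'];y=S['ee_rot'][2];F=S['contact_force'];m=S['moment']
u=-np.array([np.cos(y),np.sin(y)]);v=np.array([-u[1],u[0]]);e=np.array([.611,.187])
r=p[:2]-e
print('t',S['t'],'p',p.round(4),'baryaw',round(y+np.pi if y<0 else y-np.pi,3),'F',F.round(1),'Fu,Fv',(F[:2]@u).round(1),(F[:2]@v).round(1),'M',m.round(2),'dist',np.linalg.norm(r).round(4),'ang',np.arctan2(-r[1],-r[0]).round(3),'T_eye=-(rxF)',(-(r[0]*F[1]-r[1]*F[0])).round(2),'-Mz',(-m[2]).round(2),'j',S['joints'].round(2),'w',S['gripper_width'])
E
python3 st.py
```

```text
t 11.05 p [0.5033 0.0767 0.0512] baryaw 0.795 F [-0.2 -0.5  0.2] Fu,Fv -0.5 -0.3 M [-0.05  0.05  0.01] dist 0.1541 ang 0.797 T_eye=-(rxF) -0.04 -Mz -0.01 j [ 0.46  0.31 -0.31  0.   -0.96  1.91] w 0.014196829879627886
```

{"method": "send_rows", "body": {"increments": [[-3,0,0,0],[-4,0,0,0],[-4,0,0,0],[-5,0,0,0],[-5,0,0,0],[-5,0,0,0],[-4,0,0,0],[0,0,0,0],[0,0,0,0]], "newtons": 100}}

```text
t: 12.18
ee_pos: [0.524, 0.0979, 0.0512]
ee_rot: [-1.571, -0.0, -2.346]
contact_force: [0.4, -0.4, -1.0]
gripper_width: 0.0138
```

```bash
python3 st.py; python3 - <<'E'
from h import *
t=capture("top");s=capture("scene")
cv2.imwrite("pics/o4.png",np.hstack([over("top",t,[],180,180,60,60,6),over("scene",s,[],280,240,60,60,6)])[:,:,::-1])
E
```

```text
t 12.175 p [0.524  0.0979 0.0512] baryaw 0.795 F [ 0.4 -0.4 -1. ] Fu,Fv -0.0 -0.5 M [-0.06  0.05  0.  ] dist 0.1245 ang 0.797 T_eye=-(rxF) -0.07 -Mz -0.0 j [ 0.48  0.35 -0.24 -0.   -0.98  1.89] w 0.013810909793050542
```

View pics/o4.png

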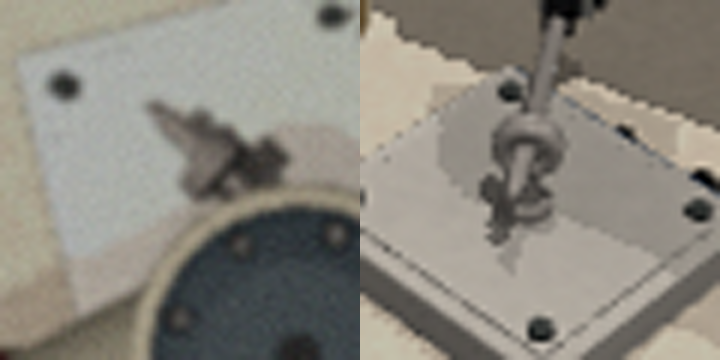

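The bar is through the loop: the tip shows beyond the ring in both views (top ~(152,105), scene ~(512,205) in the crop). I'll start turning clockwise in small arcs.

{"method": "send_rows", "body": {"increments": [[-0.2,0,-6.2,0.05],[-0.2,0,-6.2,0.05],[-0.2,0,-6.2,0.05],[-0.2,0,-6.2,0.05],[-0.2,0,-6.2,0.05],[-0.2,0,-6.2,0.05]]}}

```text
t: 13.02
ee_pos: [0.5017, 0.1285, 0.0513]
ee_rot: [-1.572, 0.0, -2.647]
contact_force: [-1.1, 2.8, -1.2]
gripper_width: 0.0141
```

```bash
python3 st.py
```

```text
t 13.025 p [0.5017 0.1285 0.0513] baryaw 0.494 F [-1.1  2.8 -1.2] Fu,Fv 0.3 3.0 M [0.95 0.41 0.46] dist 0.124 ang 0.492 T_eye=-(rxF) 0.37 -Mz -0.46 j [ 0.55  0.32 -0.28 -0.   -0.96  1.51] w 0.014089699008128623
```

{"method": "send_rows", "body": {"increments": [[-0.2,0,-7.2,0.05],[-0.2,0,-7.2,0.05],[-0.2,0,-7.2,0.05]]}}

```text
t: 13.4
ee_pos: [0.4931, 0.1472, 0.0513]
ee_rot: [-1.57, -0.0, -2.798]
contact_force: [1.0, -2.2, -0.8]
gripper_width: 0.0143
```

```bash
python3 st.py
```

```text
t 13.4 p [0.4931 0.1472 0.0513] baryaw 0.343 F [ 1.  -2.2 -0.8] Fu,Fv 0.2 -2.4 M [-0.82 -0.27 -0.15] dist 0.1245 ang 0.326 T_eye=-(rxF) -0.3 -Mz 0.15 j [ 0.6   0.32 -0.29  0.   -0.96  1.32] w 0.014304585384072614
```

```bash
sed -i "s/'-Mz',/'TOTAL',(-(r[0]*F[1]-r[1]*F[0])-m[2]).round(3),'-Mz',/" st.py
```

{"method": "send_rows", "body": {"increments": [[-0.2,0,-6.2,0.05],[-0.2,0,-6.2,0.05]]}}

```text
t: 13.65
ee_pos: [0.4893, 0.159, 0.0512]
ee_rot: [-1.57, -0.001, -2.898]
contact_force: [-0.3, -1.2, -0.4]
gripper_width: 0.0142
```

```bash
python3 st.py
```

```text
t 13.65 p [0.4893 0.159  0.0512] baryaw 0.243 F [-0.3 -1.2 -0.4] Fu,Fv -0.6 -1.1 M [-0.44  0.15 -0.06] dist 0.1248 ang 0.226 T_eye=-(rxF) -0.14 TOTAL -0.078 -Mz 0.06 j [ 0.62  0.32 -0.29  0.   -0.96  1.19] w 0.01424716166236235
```

{"method": "send_rows", "body": {"increments": [[-0.2,0,-6.3,0.05],[-0.2,0,-6.3,0.05]]}}

```text
t: 13.9
ee_pos: [0.4868, 0.1713, 0.0512]
ee_rot: [-1.57, -0.001, -2.998]
contact_force: [-0.8, -1.1, 0.5]
gripper_width: 0.0145
```

```bash
python3 st.py
```

```text
t 13.9 p [0.4868 0.1713 0.0512] baryaw 0.143 F [-0.8 -1.1  0.5] Fu,Fv -0.9 -1.0 M [-0.48  0.32 -0.03] dist 0.1252 ang 0.126 T_eye=-(rxF) -0.12 TOTAL -0.093 -Mz 0.03 j [ 0.64  0.32 -0.29  0.   -0.96  1.07] w 0.014534222492089837
```

{"method": "send_rows", "body": {"increments": [[-0.2,0,-6.3,0.05],[0,0,0,0]]}}

```text
t: 14.15
ee_pos: [0.486, 0.1776, 0.0511]
ee_rot: [-1.57, -0.001, -3.046]
contact_force: [-1.8, -1.8, -0.1]
gripper_width: 0.0144
```

```bash
python3 st.py
```

```text
t 14.15 p [0.486  0.1776 0.0511] baryaw 0.096 F [-1.8 -1.8 -0.1] Fu,Fv -1.9 -1.6 M [-0.52  0.59 -0.06] dist 0.1253 ang 0.075 T_eye=-(rxF) -0.21 TOTAL -0.149 -Mz 0.06 j [ 0.65  0.32 -0.28 -0.   -0.96  1.01] w 0.014386227484687078
```

{"method": "send_rows", "body": {"increments": [[0.3,0,-6.3,0.05],[0,0,-6.3,0.05],[0,0,0,0]]}}

```text
t: 14.52
ee_pos: [0.4853, 0.1902, 0.0511]
ee_rot: [-1.57, -0.001, 3.138]
contact_force: [-0.7, -1.3, -0.3]
gripper_width: 0.0144
```

```bash
python3 st.py
```

```text
t 14.525 p [0.4853 0.1902 0.0511] baryaw -0.004 F [-0.7 -1.3 -0.3] Fu,Fv -0.7 -1.3 M [-0.57  0.32 -0.13] dist 0.1257 ang -0.025 T_eye=-(rxF) -0.16 TOTAL -0.031 -Mz 0.13 j [ 0.67  0.33 -0.28  0.   -0.97  0.89] w 0.014378523956090131
```

{"method": "send_rows", "body": {"increments": [[0,0,-6.3,0.05],[0,0,0,0]]}}

```text
t: 14.78
ee_pos: [0.4854, 0.1965, 0.0512]
ee_rot: [-1.57, -0.0, 3.088]
contact_force: [-0.2, -1.9, -1.2]
gripper_width: 0.0144
```

```bash
python3 st.py
```

```text
t 14.775 p [0.4854 0.1965 0.0512] baryaw -0.053 F [-0.2 -1.9 -1.2] Fu,Fv -0.1 -1.9 M [-0.58  0.31 -0.13] dist 0.126 ang -0.075 T_eye=-(rxF) -0.24 TOTAL -0.11 -Mz 0.13 j [ 0.68  0.33 -0.27  0.   -0.97  0.83] w 0.014366374638194901
```

{"method": "send_rows", "body": {"increments": [[-0.3,0,-6.3,0.05],[-0.3,0,-6.3,0.05],[0,0,0,0]]}}

```text
t: 15.15
ee_pos: [0.4867, 0.209, 0.051]
ee_rot: [-1.57, -0.001, 2.989]
contact_force: [-1.9, -2.4, -0.2]
gripper_width: 0.0142
```

```bash
python3 st.py
```

```text
t 15.15 p [0.4867 0.209  0.051 ] baryaw -0.153 F [-1.9 -2.4 -0.2] Fu,Fv -1.5 -2.7 M [-0.43  0.82 -0.08] dist 0.1263 ang -0.175 T_eye=-(rxF) -0.35 TOTAL -0.267 -Mz 0.08 j [ 0.7   0.34 -0.25 -0.   -0.98  0.72] w 0.014187209878535651
```

{"method": "send_rows", "body": {"increments": [[-0.3,0,-6.3,0.05],[0,0,0,0]]}}

```text
t: 15.4
ee_pos: [0.4878, 0.2152, 0.051]
ee_rot: [-1.57, -0.001, 2.939]
contact_force: [-3.9, -0.8, -0.3]
gripper_width: 0.0141
```

```bash
python3 st.py
```

```text
t 15.4 p [0.4878 0.2152 0.051 ] baryaw -0.203 F [-3.9 -0.8 -0.3] Fu,Fv -3.7 -1.6 M [-0.37  1.22 -0.09] dist 0.1264 ang -0.225 T_eye=-(rxF) -0.21 TOTAL -0.119 -Mz 0.09 j [ 0.71  0.35 -0.24 -0.   -0.98  0.66] w 0.014081694766739985
```

{"method": "send_rows", "body": {"increments": [[0.4,0,-6.3,0.05],[0,0,0,0]]}}

```text
t: 15.65
ee_pos: [0.4891, 0.2214, 0.0511]
ee_rot: [-1.57, -0.0, 2.889]
contact_force: [-2.3, -1.8, -0.4]
gripper_width: 0.0142
```

```bash
python3 st.py
```

```text
t 15.65 p [0.4891 0.2214 0.0511] baryaw -0.253 F [-2.3 -1.8 -0.4] Fu,Fv -1.8 -2.3 M [-0.46  0.78 -0.17] dist 0.1266 ang -0.275 T_eye=-(rxF) -0.3 TOTAL -0.127 -Mz 0.17 j [ 0.72  0.36 -0.23 -0.   -0.98  0.6 ] w 0.014175164430720229
```

{"method": "send_rows", "body": {"increments": [[0.3,0,-6.3,0.05],[0,0,0,0]]}}

```text
t: 15.9
ee_pos: [0.4908, 0.2276, 0.0513]
ee_rot: [-1.571, 0.0, 2.839]
contact_force: [-0.6, -2.0, -1.5]
gripper_width: 0.014
```

```bash
python3 st.py
```

```text
t 15.9 p [0.4908 0.2276 0.0513] baryaw -0.303 F [-0.6 -2.  -1.5] Fu,Fv 0.0 -2.1 M [-0.73  0.31 -0.15] dist 0.1269 ang -0.326 T_eye=-(rxF) -0.27 TOTAL -0.111 -Mz 0.15 j [ 0.72  0.36 -0.22  0.   -0.98  0.54] w 0.014003591730333786
```

{"method": "send_rows", "body": {"increments": [[-0.1,0,-6.3,0.05],[0,0,0,0]]}}

```text
t: 16.15
ee_pos: [0.4928, 0.2336, 0.0512]
ee_rot: [-1.571, 0.0, 2.789]
contact_force: [-0.7, -1.6, -1.3]
gripper_width: 0.0142
```

```bash
python3 st.py
```

```text
t 16.15 p [0.4928 0.2336 0.0512] baryaw -0.353 F [-0.7 -1.6 -1.3] Fu,Fv -0.1 -1.8 M [-0.73  0.23 -0.2 ] dist 0.1271 ang -0.376 T_eye=-(rxF) -0.22 TOTAL -0.027 -Mz 0.2 j [ 0.73  0.37 -0.21  0.   -0.99  0.49] w 0.014203671018864633
```

{"method": "send_rows", "body": {"increments": [[-0.1,0,-6.3,0.05],[0,0,0,0]]}}

```text
t: 16.4
ee_pos: [0.495, 0.2395, 0.0512]
ee_rot: [-1.571, 0.0, 2.739]
contact_force: [-0.6, -2.5, -0.6]
gripper_width: 0.0143
```

```bash
python3 st.py
```

```text
t 16.4 p [0.495  0.2395 0.0512] baryaw -0.403 F [-0.6 -2.5 -0.6] Fu,Fv 0.4 -2.5 M [-0.89  0.2  -0.17] dist 0.1273 ang -0.425 T_eye=-(rxF) -0.32 TOTAL -0.149 -Mz 0.17 j [ 0.74  0.38 -0.2   0.   -0.99  0.43] w 0.014290462159462036
```

{"method": "send_rows", "body": {"increments": [[-0.1,0,-6.3,0.05],[0,0,0,0]]}}

```text
t: 16.65
ee_pos: [0.4975, 0.2452, 0.0512]
ee_rot: [-1.57, 0.0, 2.689]
contact_force: [-1.0, -3.7, -1.1]
gripper_width: 0.0141
```

```bash
python3 st.py
```

```text
t 16.65 p [0.4975 0.2452 0.0512] baryaw -0.452 F [-1.  -3.7 -1.1] Fu,Fv 0.7 -3.8 M [-1.03  0.16 -0.14] dist 0.1275 ang -0.474 T_eye=-(rxF) -0.48 TOTAL -0.334 -Mz 0.14 j [ 0.74  0.39 -0.19  0.   -1.    0.38] w 0.014070003293786475
```

{"method": "send_rows", "body": {"increments": [[0,0,-5.1,0.04],[0,0,0,0]]}}

```text
t: 16.9
ee_pos: [0.4996, 0.2496, 0.0512]
ee_rot: [-1.57, 0.0, 2.649]
contact_force: [-0.3, -2.9, -0.3]
gripper_width: 0.0141
```

```bash
python3 st.py
```

```text
t 16.9 p [0.4996 0.2496 0.0512] baryaw -0.493 F [-0.3 -2.9 -0.3] Fu,Fv 1.1 -2.7 M [-1.21  0.09 -0.13] dist 0.1278 ang -0.512 T_eye=-(rxF) -0.34 TOTAL -0.214 -Mz 0.13 j [ 0.74  0.39 -0.18  0.   -1.    0.33] w 0.01411124785131578
```

{"method": "send_rows", "body": {"increments": [[0,0,-3.9,0.03],[0,0,0,0]]}}

```text
t: 17.15
ee_pos: [0.5016, 0.2532, 0.0512]
ee_rot: [-1.57, 0.0, 2.617]
contact_force: [0.5, -5.4, -1.5]
gripper_width: 0.014
```

```bash
python3 st.py
```

```text
t 17.15 p [0.5016 0.2532 0.0512] baryaw -0.525 F [ 0.5 -5.4 -1.5] Fu,Fv 3.2 -4.4 M [-1.66 -0.03 -0.18] dist 0.1279 ang -0.544 T_eye=-(rxF) -0.56 TOTAL -0.381 -Mz 0.18 j [ 0.75  0.4  -0.17  0.   -1.01  0.3 ] w 0.013997917310123627
```

{"method": "send_rows", "body": {"increments": [[0,0,-5.1,0.04],[0,0,0,0]]}}

```text
t: 17.4
ee_pos: [0.5041, 0.2576, 0.0511]
ee_rot: [-1.57, 0.0, 2.578]
contact_force: [1.3, -6.0, -1.1]
gripper_width: 0.0137
```

```bash
python3 st.py
```

```text
t 17.4 p [0.5041 0.2576 0.0511] baryaw -0.564 F [ 1.3 -6.  -1.1] Fu,Fv 4.3 -4.4 M [-1.81 -0.03 -0.17] dist 0.1281 ang -0.584 T_eye=-(rxF) -0.56 TOTAL -0.391 -Mz 0.17 j [ 0.75  0.41 -0.16  0.   -1.01  0.26] w 0.01367274929560859
```

{"method": "send_rows", "body": {"increments": [[0,0,-3.9,0.03],[0,0,0,0]]}}

```text
t: 17.65
ee_pos: [0.5061, 0.2607, 0.0511]
ee_rot: [-1.57, 0.0, 2.548]
contact_force: [0.2, -5.6, -0.4]
gripper_width: 0.0142
```

```bash
python3 st.py
```

```text
t 17.65 p [0.5061 0.2607 0.0511] baryaw -0.594 F [ 0.2 -5.6 -0.4] Fu,Fv 3.3 -4.5 M [-1.98  0.03 -0.11] dist 0.1282 ang -0.612 T_eye=-(rxF) -0.57 TOTAL -0.455 -Mz 0.11 j [ 0.75  0.41 -0.15  0.   -1.01  0.23] w 0.014205292308729873
```

{"method": "send_rows", "body": {"increments": [[0,0,-6.3,0.05],[0,0,0,0]]}}

```text
t: 17.9
ee_pos: [0.5096, 0.2658, 0.0511]
ee_rot: [-1.569, 0.0, 2.498]
contact_force: [0.1, -6.2, -1.1]
gripper_width: 0.0142
```

```bash
python3 st.py
```

```text
t 17.9 p [0.5096 0.2658 0.0511] baryaw -0.644 F [ 0.1 -6.2 -1.1] Fu,Fv 3.8 -4.9 M [-2.17 -0.   -0.04] dist 0.1284 ang -0.661 T_eye=-(rxF) -0.62 TOTAL -0.583 -Mz 0.04 j [ 0.75  0.42 -0.13  0.   -1.02  0.17] w 0.014179675417547444
```

{"method": "send_rows", "body": {"increments": [[0,0,-5.1,0.04],[0,0,0,0]]}}

```text
t: 18.15
ee_pos: [0.5126, 0.2697, 0.0511]
ee_rot: [-1.569, 0.0, 2.458]
contact_force: [-0.5, -7.3, -0.9]
gripper_width: 0.0142
```

```bash
python3 st.py
```

```text
t 18.15 p [0.5126 0.2697 0.0511] baryaw -0.684 F [-0.5 -7.3 -0.9] Fu,Fv 4.2 -6.0 M [-2.22  0.09 -0.04] dist 0.1286 ang -0.699 T_eye=-(rxF) -0.76 TOTAL -0.713 -Mz 0.04 j [ 0.75  0.43 -0.12  0.   -1.02  0.13] w 0.014219607776797724
```

{"method": "send_rows", "body": {"increments": [[0,0,-5.1,0.04],[0,0,-2.6,0.02],[0,0,0,0]]}}

```text
t: 18.52
ee_pos: [0.5172, 0.2753, 0.051]
ee_rot: [-1.568, 0.0, 2.398]
contact_force: [-0.9, -7.7, -0.7]
gripper_width: 0.0143
```

```bash
python3 st.py
```

```text
t 18.525 p [0.5172 0.2753 0.051 ] baryaw -0.743 F [-0.9 -7.7 -0.7] Fu,Fv 4.5 -6.3 M [-2.36  0.27  0.06] dist 0.1288 ang -0.755 T_eye=-(rxF) -0.8 TOTAL -0.861 -Mz -0.06 j [ 0.76  0.44 -0.1   0.   -1.03  0.07] w 0.014327388128182477
```

{"method": "send_rows", "body": {"increments": [[0,0,0,0]]}}

```text
t: 18.65
ee_pos: [0.5172, 0.2753, 0.051]
ee_rot: [-1.569, 0.0, 2.399]
contact_force: [-0.6, -6.7, -0.4]
gripper_width: 0.0142
```

```bash
python3 st.py
```

```text
t 18.65 p [0.5172 0.2753 0.051 ] baryaw -0.743 F [-0.6 -6.7 -0.4] Fu,Fv 4.1 -5.3 M [-2.31  0.33  0.09] dist 0.1288 ang -0.755 T_eye=-(rxF) -0.68 TOTAL -0.771 -Mz -0.09 j [ 0.76  0.44 -0.1   0.   -1.03  0.07] w 0.014165816315367135
```

{"method": "send_rows", "body": {"increments": [[0,0,-2.6,0.02],[0,0,0,0],[0,0,0,0],[0,0,0,0]]}}

```text
t: 19.15
ee_pos: [0.5189, 0.2771, 0.051]
ee_rot: [-1.568, 0.0, 2.379]
contact_force: [-1.7, -6.9, -0.7]
gripper_width: 0.0142
```

```bash
python3 st.py
```

```text
t 19.15 p [0.5189 0.2771 0.051 ] baryaw -0.763 F [-1.7 -6.9 -0.7] Fu,Fv 3.5 -6.2 M [-2.37  0.38  0.09] dist 0.1289 ang -0.774 T_eye=-(rxF) -0.79 TOTAL -0.883 -Mz -0.09 j [ 0.76  0.44 -0.09  0.   -1.04  0.05] w 0.01422817508678254
```

{"method": "send_rows", "body": {"increments": [[0,0,0,0],[0,0,0,0],[0,0,0,0]]}}

```text
t: 19.52
ee_pos: [0.5189, 0.2771, 0.051]
ee_rot: [-1.568, 0.0, 2.379]
contact_force: [-0.9, -5.7, -1.2]
gripper_width: 0.0143
```

```bash
python3 st.py
```

```text
t 19.525 p [0.5189 0.2771 0.051 ] baryaw -0.763 F [-0.9 -5.7 -1.2] Fu,Fv 3.3 -4.8 M [-2.39  0.38  0.08] dist 0.1289 ang -0.774 T_eye=-(rxF) -0.61 TOTAL -0.694 -Mz -0.08 j [ 0.76  0.44 -0.09  0.   -1.04  0.05] w 0.014276045041519522
```

{"method": "send_rows", "body": {"increments": [[-0.2,0,6.4,-0.05],[-0.2,0,6.4,-0.05],[-0.2,0,6.4,-0.05],[-0.2,0,6.4,-0.05],[0,0,0,0]]}}

```text
t: 20.15
ee_pos: [0.5039, 0.2575, 0.0514]
ee_rot: [-1.571, 0.0, 2.579]
contact_force: [1.6, -5.9, -0.7]
gripper_width: 0.014
```

```bash
python3 st.py
```

```text
t 20.15 p [0.5039 0.2575 0.0514] baryaw -0.563 F [ 1.6 -5.9 -0.7] Fu,Fv 4.5 -4.1 M [-1.75 -0.24 -0.17] dist 0.1282 ang -0.582 T_eye=-(rxF) -0.52 TOTAL -0.354 -Mz 0.17 j [ 0.75  0.4  -0.16  0.   -1.01  0.26] w 0.01403800991545286
```

{"method": "send_rows", "body": {"increments": [[-0.2,0,6.4,-0.05],[-0.2,0,6.4,-0.05],[0,0,0,0]]}}

```text
t: 20.52
ee_pos: [0.4979, 0.2467, 0.0515]
ee_rot: [-1.572, 0.001, 2.678]
contact_force: [1.3, -4.9, -2.4]
gripper_width: 0.014
```

```bash
python3 st.py
```

```text
t 20.525 p [0.4979 0.2467 0.0515] baryaw -0.463 F [ 1.3 -4.9 -2.4] Fu,Fv 3.4 -3.8 M [-1.5  -0.48 -0.34] dist 0.1279 ang -0.486 T_eye=-(rxF) -0.48 TOTAL -0.133 -Mz 0.34 j [ 0.74  0.39 -0.19  0.   -1.    0.37] w 0.01395326073551752
```

{"method": "send_rows", "body": {"increments": [[-0.2,0,6.4,-0.05],[0,0,0,0]]}}

```text
t: 20.78
ee_pos: [0.495, 0.2413, 0.0514]
ee_rot: [-1.572, 0.0, 2.727]
contact_force: [1.5, -3.0, -1.8]
gripper_width: 0.014
```

```bash
python3 st.py
```

```text
t 20.775 p [0.495  0.2413 0.0514] baryaw -0.415 F [ 1.5 -3.  -1.8] Fu,Fv 2.6 -2.1 M [-1.08 -0.04 -0.32] dist 0.1281 ang -0.438 T_eye=-(rxF) -0.26 TOTAL 0.058 -Mz 0.32 j [ 0.74  0.38 -0.2  -0.   -0.99  0.42] w 0.013968226378988247
```

{"method": "send_rows", "body": {"increments": [[0,0,1.5,0],[0,0,1.5,0],[0,0,0,0]]}}

```text
t: 21.15
ee_pos: [0.4943, 0.2396, 0.0517]
ee_rot: [-1.573, 0.001, 2.728]
contact_force: [1.5, 0.8, -2.7]
gripper_width: 0.0141
```

```bash
python3 st.py; python3 - <<'E'
from h import *
t=capture("top");s=capture("scene")
cv2.imwrite("pics/t5.png",t[:,:,::-1]);cv2.imwrite("pics/s5.png",s[:,:,::-1])
cv2.imwrite("pics/o5.png",np.hstack([over("top",t,[],185,180,60,60,6),over("scene",s,[],280,240,60,60,6)])[:,:,::-1])
E
```

```text
t 21.15 p [0.4943 0.2396 0.0517] baryaw -0.414 F [ 1.5  0.8 -2.7] Fu,Fv 1.1 1.4 M [ 0.73 -0.36  0.34] dist 0.128 ang -0.424 T_eye=-(rxF) 0.18 TOTAL -0.167 -Mz -0.34 j [ 0.74  0.37 -0.2  -0.   -0.99  0.42] w 0.01414282541800176
```

View pics/o5.png

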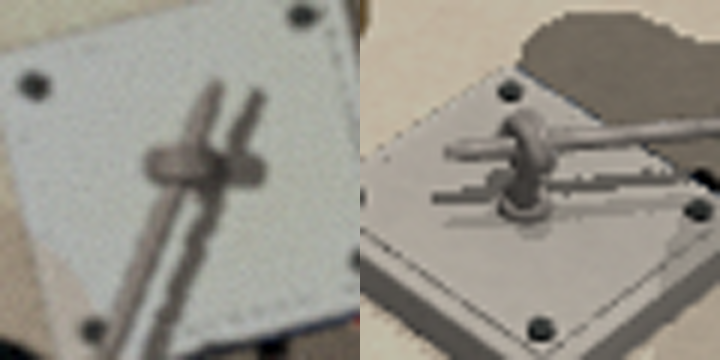

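{"method": "send_rows", "body": {"increments": [[-0.2,0,6.4,-0.05],[-0.2,0,6.4,-0.05],[0,0,0,0]]}}

```text
t: 21.62
ee_pos: [0.4894, 0.2269, 0.0516]
ee_rot: [-1.572, 0.0, 2.827]
contact_force: [1.1, 3.7, -1.8]
gripper_width: 0.0142
```

```bash
python3 st.py
```

```text
t 21.625 p [0.4894 0.2269 0.0516] baryaw -0.315 F [ 1.1  3.7 -1.8] Fu,Fv -0.1 3.8 M [ 0.89 -0.18  0.37] dist 0.128 ang -0.317 T_eye=-(rxF) 0.49 TOTAL 0.116 -Mz -0.37 j [ 0.72  0.36 -0.23 -0.   -0.98  0.53] w 0.014178655637722184
```

{"method": "send_rows", "body": {"increments": [[-0.2,0,5.2,-0.05],[-0.2,0,5.2,-0.05],[0,0,0,0]]}}

```text
t: 22.0
ee_pos: [0.4863, 0.216, 0.0512]
ee_rot: [-1.57, -0.001, 2.925]
contact_force: [0.1, -0.0, -0.2]
gripper_width: 0.0139
```

```bash
python3 st.py
```

```text
t 22.0 p [0.4863 0.216  0.0512] baryaw -0.217 F [ 0.1 -0.  -0.2] Fu,Fv 0.1 -0.0 M [0.04 0.05 0.  ] dist 0.1281 ang -0.228 T_eye=-(rxF) -0.0 TOTAL -0.004 -Mz -0.0 j [ 0.71  0.35 -0.25 -0.   -0.98  0.64] w 0.013850917499580302
```

{"method": "send_rows", "body": {"increments": [[-0.2,0,6.4,-0.05],[-0.2,0,6.4,-0.05],[0,0,0,0]]}}

```text
t: 22.38
ee_pos: [0.4845, 0.2035, 0.0512]
ee_rot: [-1.57, -0.0, 3.024]
contact_force: [0.2, -0.4, -0.7]
gripper_width: 0.0142
```

```bash
python3 st.py
```

```text
t 22.375 p [0.4845 0.2035 0.0512] baryaw -0.117 F [ 0.2 -0.4 -0.7] Fu,Fv 0.2 -0.4 M [ 0.02  0.   -0.03] dist 0.1276 ang -0.13 T_eye=-(rxF) -0.05 TOTAL -0.018 -Mz 0.03 j [ 0.7   0.34 -0.26 -0.   -0.97  0.76] w 0.01415330703273384
```

```bash
python3 - <<'E'
from h import *
from scipy.ndimage import map_coordinates
t=capture("top");S=state();p=S['ee_pos'];y=S['ee_rot'][2];cv2.imwrite("pics/t6.png",t[:,:,::-1])
u=-np.array([np.cos(y),np.sin(y),0]);v=np.array([-u[1],u[0],0]);c=p+[0,0,.017]
o=np.arange(-.0125,.0126,.0005);g=t.mean(2)
for x in list(np.arange(.06,.118,.008))+[.14,.145,.15]:
    pr=np.mean([[map_coordinates(g,proj("top",[c+u*a+v*k])[0][::-1,None],order=1)[0] for k in o] for a in(x-.003,x,x+.003)],0)
    d=np.gradient(pr); i=d.argmax(); print(round(x,3),'edge',o[i]*1e3,'grad',d[i].round(1),pr[::5].astype(int))
E
```

```text
0.06 edge 4.000000000000014 grad 4.7 [159 156 123  96 107 112 118 140 155 158 158]
0.068 edge -12.5 grad 6.1 [160 168 142 108 108 121 129 142 153 157 157]
0.076 edge -1.9999999999999913 grad 4.1 [161 164 140 105 102 119 131 149 163 161 161]
0.084 edge 4.500000000000014 grad 5.9 [166 167 134  99 105 116 122 147 167 171 170]
0.092 edge -12.5 grad 5.5 [158 167 141 106 107 122 129 147 164 170 170]
0.1 edge -11.5 grad 4.8 [149 164 143 106 101 118 130 151 168 170 170]
0.108 edge -12.5 grad 6.7 [135 159 137 103 100 113 121 143 163 169 168]
0.116 edge -12.5 grad 6.2 [ 99 122 113  92  98 114 119 129 148 156 159]
0.14 edge -2.499999999999992 grad 4.6 [139 143 123  99  98 114 121 135 154 165 166]
0.145 edge -12.5 grad 5.4 [152 168 154 116  99 117 125 138 158 168 169]
0.15 edge 5.000000000000015 grad 4.2 [159 171 160 120  98 115 126 143 162 169 169]
```

{"method": "send_rows", "body": {"increments": [[3,0,0,0],[5,0,0,0],[6,0,0,0],[6,0,0,0],[0,0,0,0]]}}

```text
t: 23.05
ee_pos: [0.4643, 0.2061, 0.0514]
ee_rot: [-1.571, -0.0, 3.027]
contact_force: [0.2, 1.0, -0.6]
gripper_width: 0.0145
```

```bash
python3 st.py
```

```text
t 23.05 p [0.4643 0.2061 0.0514] baryaw -0.114 F [ 0.2  1.  -0.6] Fu,Fv 0.1 1.1 M [ 0.03  0.07 -0.05] dist 0.148 ang -0.13 T_eye=-(rxF) 0.16 TOTAL 0.204 -Mz 0.05 j [ 0.73  0.31 -0.31 -0.   -0.96  0.73] w 0.014510500506185822
```

{"method": "send_rows", "body": {"increments": [[6,0,0,0],[6,0,0,0],[6,0,0,0],[7,0,0,0],[7,0,0,0],[10,0,0,0],[10,0,0,0],[0,0,0,0]]}}

```text
t: 24.05
ee_pos: [0.4124, 0.212, 0.0514]
ee_rot: [-1.571, -0.0, 3.028]
contact_force: [0.9, -0.5, -0.4]
gripper_width: 0.0143
```

```bash
python3 st.py
```

```text
t 24.05 p [0.4124 0.212  0.0514] baryaw -0.114 F [ 0.9 -0.5 -0.4] Fu,Fv 0.9 -0.4 M [ 0.08 -0.01  0.05] dist 0.2002 ang -0.125 T_eye=-(rxF) -0.07 TOTAL -0.119 -Mz -0.05 j [ 0.81  0.23 -0.42 -0.   -0.92  0.64] w 0.014255781967168216
```

{"method": "send_rows", "body": {"increments": [[0,-15,0,0],[0,-15,0,0],[0,-15,0,0],[0,-15,0,0],[0,-15,0,-0.045],[-13.55,0,28.55,0],[-13.55,0,28.55,0],[-13.55,0,28.55,0],[-13.55,0,28.55,0],[-13.55,0,28.55,0],[-13.55,0,28.55,0],[-13.55,0,28.55,0],[-13.55,0,28.55,0],[-13.55,0,28.55,0],[-13.55,0,28.55,0],[-13.55,0,28.55,0],[-13.55,0,28.55,0],[0,0,0,0],[0,0,0,0]]}}

```text
t: 26.42
ee_pos: [0.5512, -0.141, 0.126]
ee_rot: [-1.571, -0.001, 3.071]
contact_force: [-0.0, -0.2, -1.8]
gripper_width: 0.0142
```

```bash
python3 st.py; python3 - <<'E'
from fit import *
t=capture("top");s=capture("scene");cv2.imwrite("pics/t7.png",t[:,:,::-1])
q,f,_,_=fit("top",t,(198,190,40,34),[.6112,.1872,-.1,0,-.235,0,0],[0,1,2]);print(q.round(3),f)
cv2.imwrite("pics/o7.png",np.hstack([over("top",t,[],190,180,60,60,5),over("top",t,[],315,150,60,60,5),over("scene",s,[],200,185,90,60,5)])[:,:,::-1])
E
```

```text
t 26.425 p [ 0.5512 -0.141   0.126 ] baryaw -0.07 F [-0.  -0.2 -1.8] Fu,Fv -0.0 -0.2 M [0.02 0.08 0.05] dist 0.3334 ang 1.39 T_eye=-(rxF) -0.0 TOTAL -0.051 -Mz -0.05 j [ 0.02  0.35 -0.04 -0.   -1.19  1.48] w 0.014202605586326382
[ 0.612  0.187  0.008  0.    -0.235  0.     0.   ] 44.28397139561707
```

```bash
python3 -c "
import cv2;a=cv2.imread('pics/o7.png');cv2.imwrite('pics/o7s.png',cv2.resize(a,(798,int(a.shape[0]*798/a.shape[1]))))"
```

```text
(no output)
```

View pics/o7s.png

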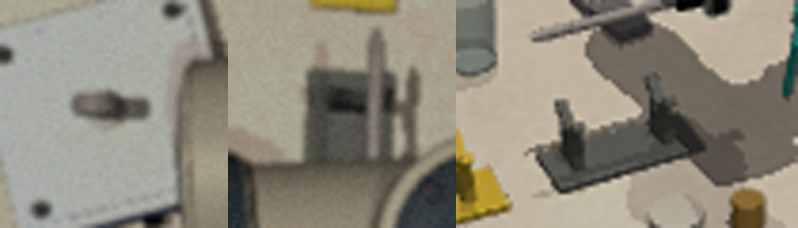

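The eye stands nearly square to the view (yaw about 0) and the bar is over the grey cradle. I'll lower it in.

{"method": "send_rows", "body": {"increments": [[0,15,0,0],[0,20,0,0],[0,20,0,0],[0,15,0,0],[0,10,0,0],[0,6,0,0],[0,4,0,0],[0,0,0,0]]}}

```text
t: 27.52
ee_pos: [0.5515, -0.1411, 0.0364]
ee_rot: [-1.571, 0.0, 3.072]
contact_force: [-0.0, 0.8, -0.6]
gripper_width: 0.0141
```

{"method": "send_rows", "body": {"increments": [[0,1.5,0,0],[0,1,0,0],[0,0,0,0]]}}

```text
t: 27.9
ee_pos: [0.5516, -0.1411, 0.0341]
ee_rot: [-1.571, 0.001, 3.072]
contact_force: [-0.5, -0.3, -0.3]
gripper_width: 0.0138
```

```bash
python3 st.py
```

```text
t 27.9 p [ 0.5516 -0.1411  0.0341] baryaw -0.07 F [-0.5 -0.3 -0.3] Fu,Fv -0.5 -0.3 M [0.18 0.09 0.06] dist 0.3334 ang 1.392 T_eye=-(rxF) 0.14 TOTAL 0.086 -Mz -0.06 j [ 0.02  0.43 -0.17  0.   -0.97  1.48] w 0.013828558410466965
```

{"method": "send_rows", "body": {"increments": [[0,1,0,0],[0,0,0,0]]}}

```text
t: 28.15
ee_pos: [0.5518, -0.141, 0.0334]
ee_rot: [-1.571, 0.001, 3.072]
contact_force: [-2.7, 1.8, 4.8]
gripper_width: 0.0142
```

```bash
python3 st.py
```

```text
t 28.15 p [ 0.5518 -0.141   0.0334] baryaw -0.069 F [-2.7  1.8  4.8] Fu,Fv -2.8 1.6 M [0.59 0.38 0.07] dist 0.3333 ang 1.392 T_eye=-(rxF) 0.99 TOTAL 0.923 -Mz -0.07 j [ 0.02  0.43 -0.17  0.   -0.97  1.48] w 0.014158211512191474
```

{"method": "send_rows", "body": {"increments": [[0,0,0,0],[0,0,0,0],[0,0,0,0]], "hand": 0.3, "newtons": 20}}

```text
t: 28.52
ee_pos: [0.5513, -0.1412, 0.0325]
ee_rot: [-1.571, -0.0, 3.072]
contact_force: [0.9, 0.1, -0.3]
gripper_width: 0.0257
```

{"method": "send_rows", "body": {"increments": [[0,0,0,0],[0,0,0,0]], "hand": 0.5}}

```text
t: 28.78
ee_pos: [0.5514, -0.1412, 0.0327]
ee_rot: [-1.571, -0.0, 3.072]
contact_force: [0.4, -0.2, -0.8]
gripper_width: 0.0429
```

```bash
python3 st.py
```

```text
t 28.775 p [ 0.5514 -0.1412  0.0327] baryaw -0.07 F [ 0.4 -0.2 -0.8] Fu,Fv 0.4 -0.2 M [ 0.03  0.03 -0.02] dist 0.3335 ang 1.391 T_eye=-(rxF) -0.13 TOTAL -0.109 -Mz 0.02 j [ 0.02  0.43 -0.17  0.   -0.97  1.48] w 0.0428962013962514
```

Released with the bar seated in the notches. I'll lift clear, back off toward the robot (tool +x) and take a last check.

{"method": "send_rows", "body": {"increments": [[0,-10,0,0],[0,-20,0,0],[0,-25,0,0],[0,-30,0,0],[0,-30,0,0],[0,-30,0,0],[20,0,20,0],[20,0,35,0],[20,0,35,0],[20,0,35,0],[20,0,35,0],[20,0,35,0],[0,0,0,0],[0,0,0,0]]}}

```text
t: 30.52
ee_pos: [0.4182, -0.3273, 0.1783]
ee_rot: [-1.571, 0.001, 3.071]
contact_force: [0.3, -0.2, 0.5]
gripper_width: 0.0428
```

```bash
python3 - <<'E'
from fit import *
t=capture("top");s=capture("scene")
q,f,_,_=fit("top",t,(198,190,30,34),[.6112,.1872,-.05,0,-.235,0,0],[0,1,2]);print(q.round(3),f)
t0=cv2.imread("pics/top0.png")[:,:,::-1]
g=lambda a:a[140:260,100:450].astype(int).mean(2)
D=np.abs(g(t)-g(t0))>40;print(D[:, :].sum(), D[0:110,225:265].sum())
A=np.hstack([over("top",x,[],180,150,215,110,1.85) for x in(t0,t)]);B=over("scene",s,[],190,180,170,130,3)
B=np.pad(B,((0,0),(0,A.shape[1]-B.shape[1]),(0,0)));cv2.imwrite("pics/o8.png",np.vstack([A,B])[:,:,::-1]);print(A.shape,B.shape,state()['t'],state()['ee_pos'])
E
```

```text
[ 0.612  0.188 -0.017  0.    -0.235  0.     0.   ] 6.141559554017687
1100 0
(204, 796, 3) (390, 796, 3) 30.625 [ 0.41855474 -0.32676332  0.17810404]
```

View pics/o8.png

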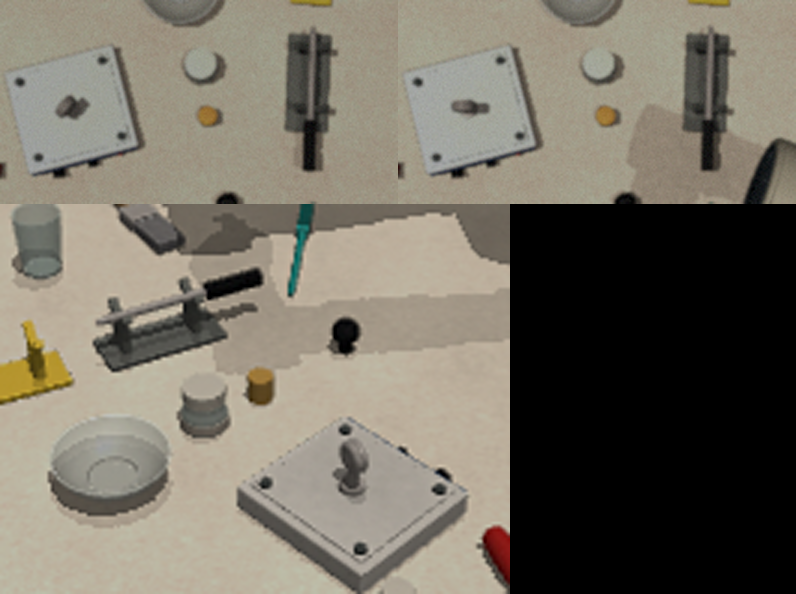

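The bar lies in the grey cradle as before: handle/bar joint at (708,120) in the right panel against (310,120) in the left. The eye's yaw is about -0.02 and nothing else has moved.

```bash
python3 -c "
from plant import *
print(sign_off())"
```

```text
the job is handed in; nothing more can be done
None
```

I tightened the eye with the tommy bar, laid the bar back in its grey cradle and handed the job in at about 31 s. No verdict is reported.

- **Tightening:** Running torque was about 0.1–0.15 N m until it began to rise at the seat. I nipped the eye up to about 0.8 N m and held that for about 0.9 s. Single readings during the hold ran from 0.69 to 0.88 N m, because the force signal is noisy. I saw no reading near 1.5.
- **Easing off:** I backed the bar off until the torque was near zero, centred it in the free play and drew it straight out. While easing off I saw a brief reversed reading of about 0.1 N m. I took it as noise, since the less noisy moment channel showed about zero. A single 0.2 N m reading during the pull looked like noise for the same reason.
- **Last pictures:** The bar lies in the V notches at its original spot, and the robot is clear. The eye has turned about 0.81 rad clockwise from where it started. The bystanders in the views I checked (jar, weight, dish, knob and yellow look-alike among them) look unmoved. I did not look again at the amber bottle.
- **Disagreements:** The scene camera read about 8 mm off from the top camera. I trusted the top camera because the grasp confirmed it.
- **Not checked:** That the eye is still seated rests on those torque readings and the final yaw; I did not test it again after taking the bar out.

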